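Divert two tape rolls into the empty gift box

TASK

The gift box under one lip of the filling chute already has its rolls; the other box is empty. Swing the chute's diverter flap fully over so that everything will slide into the empty box, tip the roll that stands on its edge over so that it lies flat on the level tray (on edge it would roll away), then lift the tray by its bar so that both rolls slide down into the empty box, and let the tray back down to level. Leave the full box and its rolls as they are.

Things in the scene. Friction and masses are not known exactly. Their poses are not given: they have to be found in the camera images.
- chute: steel Y-chute on a frame with base plate, fixed. Origin on the table; x across the lanes, y the way rolls travel (robot's left, turned up to 0.2 rad), z up. Its floor starts at y -0.030, z 0.194, falls at 28 degrees to two lips at y 0.203, z 0.070, centred at x -0.057 and +0.057. Walls 30 mm high; upper channel 88 mm wide, each lane 74 mm. Sizes in m where no unit is given
- flap (a joint): diverter flap, blade 108 x 25 x 5 mm, hinged at the crotch of the Y square to the sloping floor, free tip up the slope. 0 = middle; positive = tip to the chute's +x wall, rolls go to the lip at x -0.057; negative = tip to the -x wall, rolls go to the lip at x +0.057. Range -0.41 to 0.41 rad, where the tip meets the wall. Stays where left; moves with under 2 N at the knob
- flap_knob (a point): centre of the black ball knob, 20 mm across, on an 8 mm stem standing square on the flap 80 mm from its pivot; the knob is 72 mm above the sloping floor, its whole swing is about 64 mm across the chute
- flap_pivot (a point): pivot of the flap, on the sloping floor at the crotch of the Y; its frame's z is the pivot axis (tilted 28 degrees from vertical towards the chute's +y) when the flap is at 0
- tray (a joint): steel tray hinged at its outlet edge above the chute; 0 = level on its rests, grows to 0.75 rad as the bar end is lifted; falls back level when let go. Lifting takes about 3 N. Inside 84 mm wide, 165 mm long from the hinge; floor top at z 0.202 when level, walls 22 mm above the floor. Rolls start to slide at about 0.2 rad; 0.55 rad empties it
- tray_bar (a point): middle of the round lifting bar at the far end of the tray, 10 mm thick, 79 mm long, along the chute's x, 47 mm clear of the tray's end wall, nothing below it; at tray = 0 it lies 220 mm from the hinge axis towards the chute's -y and 22 mm above it; it turns with the tray about the hinge
- tray_hinge (a point): middle of the tray's hinge axis, which runs along the chute's x
- empty_box: open white gift box with a green lining, empty, 85 x 165 x 50 mm, walls 2 mm, 70 g, loose in a nest under one of the two lips; origin at the centre of its underside, long side along its y
- full_box: the same kind of box with two tape rolls in it, in the nest under the other lip; leave it alone
- roll_1: tape roll, a ring 60 mm across, 15 mm thick with a hole of about 45 mm, 30 g; lies flat on the tray near the hinge; origin at the centre of its underside, z its axis
- roll_2: tape roll, a ring 60 mm across, 15 mm thick with a hole of about 45 mm, 30 g; stands on its edge on the tray beside the -x wall, nearer the bar, its axis across the tray, its top about 60 mm above the tray floor; pushed near the top towards the chute's +x by about 25 mm it falls flat. Origin at the centre of one flat face, z its axis
- roll_1_mid (a point): centre of roll_1
- roll_2_mid (a point): centre of roll_2
- packed_roll_1: one of the two tape rolls already in the full box; leave it
- packed_roll_2: one of the two tape rolls already in the full box; leave it

How it is judged:
By the outcome, as a careful person would: the job done as asked, in the order asked, and still so for the second after the job is handed in, with the robot touching nothing.
It also fails if it takes over 54 s, if anything falls off the work surface, if the arm or the gripper's body presses on something with over 40 N, if the wrist force passes 120 N, or if a joint passes its speed limit or range.

ROBOT

A 6-joint arm with a two-finger parallel gripper is mounted at the origin on a cart in front of the work surface, level with it; the furniture and walls round the work are solid. World frame = base frame: x ahead of the robot, y to its left, z up, the work surface at z = 0. Lengths are in m, angles in rad, forces in N, time in s.
With the tool pointing down it reaches from about 0.375 to 0.9 m from the base axis. Payload 3.1 kg.
Tool frame: the origin (TCP) lies between the finger pads; the fingertips stand 17 mm ahead of it and the grasp point (between the pads) lies 2 mm behind it; z points along the fingers, y is the direction in which the jaws open and shut (so a half turn about z gives the same grasp; the last joint's range is limited). The gripper opens to 85 mm and grips with 20 to 120 N. Pads are 22 mm wide; open, the fingers measure 114 mm over their backs; the gripper's body (76 mm by 85 mm) begins 54 mm behind the grasp point. The pads swing forward as they close: fully open they stand 13 mm farther back than shut.
Start: joints at [0.98, 0.527, 1.433, -0, 1.181, -0.178], TCP at [0.251, 0.572, 0.248] pointing down, gripper open.
Joint ranges: [-3.08, 3.08], [-0.75, 2.2], [0.22, 2.44], [-1.43, 4.57], [0, 2.65], [-2.85, 2.85]. Speed limits (rad/s): [2.79, 2.79, 3.14, 3.14, 3.14, 3.14].

INTERFACE

Orientations are given as a unit quaternion [x, y, z, w].
In Python, from station import manip, snapshot, camera_info, sign_off, search_frame, landmark_of gives the robot as it stands.
- The arm moves only by the tool play_rows, never from a script. Its argument "rows" is a list of rows, each an object of numbers: "grip": the finger opening in cm, from 0 to 8.54; "x", "y", "z": the shift along the world's x, y, z in cm; "roll": the turn about the world's z in rad. A call has 1 to 20 rows; each row is the pose to reach, as a shift and turn from the pose measured when the call began; what a row does not reach only later rows make up. A row lasts 1/10 s, in which the tool goes at most 50 mm and 8.59 degrees, less where a joint would pass 70% of its speed; a pose out of reach is approached as far as the arm can. A call with a gripper value outside its range is refused whole. The fingers move at their own pace and stop on an object; "grip_force" is the grip in N (left out, the last holds). Time passes only in rows, so rows that repeat a pose let the fingers close. It gives the time, the measured TCP pose, the force and the opening at its end, in the units of the state.
- manip.sense(): the state, without advancing time (a new reading comes with each control period).
- snapshot(name): name is "scene" or "top" or "wrist"; returns the picture (420x560x3 uint8, red, green, blue); there is no depth.
- camera_info(name): a dict with "fx", "fy", "cx", "cy" (pixels), "k1" (the pictures are not rectified: a ray, as slopes to the right and down, at radius r is drawn at 1 + k1 r^2 times it, then the intrinsics apply), "R" (3x3) and "t" (3): a world point X has camera coordinates R X + t. Camera axes: x right, y down, z forward; pixel columns grow to the right and rows downward; lengths in m; the calibration is good to about 2 mm. A picture is of the moment at which its call begins: read the wrist's pose just before it. camera_info takes no time and is no camera call; for the wrist camera it gives the pose at the moment of the call.
- sign_off(): hands the job in, once; it reports no verdict.
Trained networks look in the newest picture that a camera, given by its name, has taken for a name from the list of things; names that differ only in an ending like _2 or _b are one class to them, and where a whole thing is asked for, a point or a joint stands for the part that bears it (a point fixed in the world has none). Each returns a list of dicts, best first, with "score" (0 to 1); they miss things now and then, are a little off and sometimes report something else, mostly with a low value. They report only what shows in the picture. A call takes as long as a camera call.
- search_frame(label, camera): "point" ([column, row] in pixels, amid what is visible of it).
- landmark_of(label, camera): "point" ([column, row] in pixels: a listed point, or the origin of a listed thing).
The state is a dict: "t": time; "q": joint angles; "qd": joint speeds; "tau": joint torques, N m; "tcp_pos": TCP position; "tool_rot": TCP orientation; "force": force on the tool from outside, world axes, zero at the start; "ft_torque": the same for the moment, N m; "finger_gap": opening from 0.0 (shut) to 1.0 (fully open).
Only numpy, scipy, OpenCV 4.12 (cv2) and the standard library are available. Lean on these libraries where they do the work, as an engineer would, in place of code of your own. Each camera call takes 0.05 s, during which the arm holds its last target. There are 200 camera calls.

## Working session

There is one attempt and no reset: what is moved stays moved. The work goes in short steps, Python scripts to look and compute and a tool call to move; the robot and the scene stay as the last step left them, time stands still between calls to the robot, and variables do not carry over. Pictures are saved under pics/ and viewed, and the job is handed in when it is done.

Besides the shell and the picture viewer there is one more tool, called as name([rows], argument=value, ...), one row to a line, values as JSON. play_rows: Moves the arm, as the interface text tells. Its arguments: {"type":"object","properties":{"rows":{"type":"array","items":{"type":"object","properties":{"grip":{"type":"number"},"x":{"type":"number"},"y":{"type":"number"},"z":{"type":"number"},"roll":{"type":"number"}}}},"grip_force":{"type":"number"}},"required":["rows"]}

```bash
mkdir -p pics; cat > h.py <<'E'
from station import *
import cv2, numpy as np
def ray(cam,p,ci=None):
    c=ci or camera_info(cam); K=np.array([[c['fx'],0,c['cx']],[0,c['fy'],c['cy']],[0,0,1]],float)
    d=cv2.undistortPoints(np.array([[p]],float),K,np.array([c['k1'],0,0,0.]))[0,0]
    R=np.array(c['R']);t=np.array(c['t']); v=R.T@np.array([d[0],d[1],1]); return -R.T@t, v/np.linalg.norm(v)
def tri(obs):
    A=np.zeros((3,3));b=np.zeros(3);L=[]
    for o,v in obs:
        M=np.eye(3)-np.outer(v,v);A+=M;b+=M@o
    X=np.linalg.solve(A,b); return X,[float(np.linalg.norm((np.eye(3)-np.outer(v,v))@(X-o))) for o,v in obs]
def proj(cam,X):
    c=camera_info(cam);K=np.array([[c['fx'],0,c['cx']],[0,c['fy'],c['cy']],[0,0,1]],float)
    return cv2.projectPoints(np.atleast_2d(X).astype(float),cv2.Rodrigues(np.array(c['R']))[0],np.array(c['t'],float),K,np.array([c['k1'],0,0,0.]))[0][:,0]
def atz(cam,p,z):
    o,v=ray(cam,p); return o+v*(z-o[2])/v[2]
def save(cam,n): cv2.imwrite(f'pics/{n}.png',snapshot(cam)[:,:,::-1])
E
python3 - <<'E'
from h import *
for c in ['scene','top']: save(c,c+'0')
for l in ['flap_knob','flap_pivot','tray_bar','tray_hinge','roll_1_mid','roll_2_mid','empty_box','full_box']:
    o={}
    for c in ['scene','top']:
        r=landmark_of(l,c); o[c]=[(np.round(x['point']).tolist(),round(x['score'],2)) for x in r[:3]]
    print(l,o)
    try: print(tri([ray(c,landmark_of(l,c)[0]['point']) for c in o]))
    except Exception as e: print(e)
print(manip.sense())
E
```

```text
flap_knob {'scene': [([255.0, 172.0], 0.91), ([246.0, 195.0], 0.61), ([320.0, 213.0], 0.29)], 'top': []}
list index out of range
flap_pivot {'scene': [([244.0, 196.0], 0.7), ([294.0, 200.0], 0.15)], 'top': [([233.0, 213.0], 0.65), ([344.0, 225.0], 0.19)]}
(array([0.53217534, 0.24545697, 0.12321826]), [0.0012137430671798166, 0.0012137430671797652])
tray_bar {'scene': [([361.0, 229.0], 0.9)], 'top': []}
list index out of range
tray_hinge {'scene': [([284.0, 197.0], 0.87)], 'top': []}
list index out of range
roll_1_mid {'scene': [([294.0, 199.0], 0.86)], 'top': [([310.0, 208.0], 0.61)]}
(array([0.52860653, 0.06231912, 0.20868476]), [0.007934961241546152, 0.007934961241546128])
roll_2_mid {'scene': [([314.0, 213.0], 0.6)], 'top': [([346.0, 223.0], 0.48)]}
(array([ 0.49224859, -0.01852957,  0.23195969]), [0.006958103805139289, 0.006958103805139236])
empty_box {'scene': [([229.0, 198.0], 0.81)], 'top': [([182.0, 192.0], 0.57)]}
(array([ 0.60682356,  0.39888599, -0.00683388]), [0.0015565490365910463, 0.001556549036591005])
full_box {'scene': [([199.0, 213.0], 0.98)], 'top': [([180.0, 233.0], 0.81)]}
(array([0.48726992, 0.40135749, 0.00693144]), [0.0023917478173175674, 0.002391747817317626])
{'t': 1.7, 'q': array([ 9.79536948e-01,  5.27476201e-01,  1.43266438e+00,  1.55782058e-05,
        1.18139713e+00, -1.78456000e-01]), 'qd': array([ 0.00209558,  0.00039356, -0.00084133, -0.0014716 ,  0.00039026,
       -0.00065916]), 'tau': array([ 1.85269132e-04, -4.42315793e+01, -1.78418899e+01, -2.50465755e-04,
        8.49119861e-04,  9.93039720e-06]), 'tcp_pos': array([0.25067987, 0.57252294, 0.2483364 ]), 'tool_rot': array([2.04942193e-01, 9.78774079e-01, 2.81704634e-05, 3.63584356e-06]), 'force': array([ 0.11558079, -0.58601164, -0.14701047]), 'ft_torque': array([ 0.00896113, -0.02409262,  0.06501667]), 'finger_gap': 0.9986644153848964}
```

```bash
python3 - <<'E'
import cv2
for n,(a,b,c,d) in {'scene0':(120,300,160,400),'top0':(130,310,130,430)}.items():
    i=cv2.imread(f'pics/{n}.png')[a:b,c:d]; s=800/i.shape[1]; s=min(s,600/i.shape[0]); cv2.imwrite(f'pics/{n}z.png',cv2.resize(i,None,fx=s,fy=s,interpolation=cv2.INTER_CUBIC)); print(n,s)
E
```

```text
scene0 3.3333333333333335
top0 2.6666666666666665
```

View pics/scene0z.png

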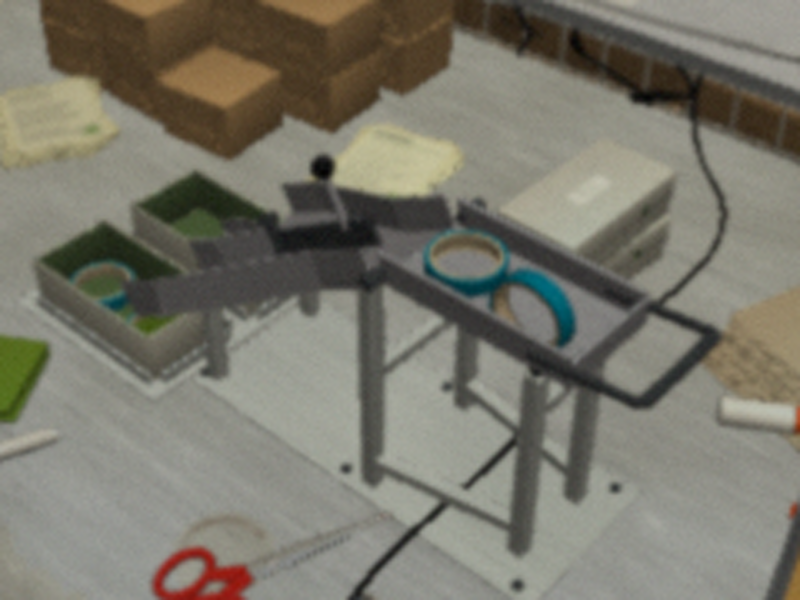

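View pics/top0z.png

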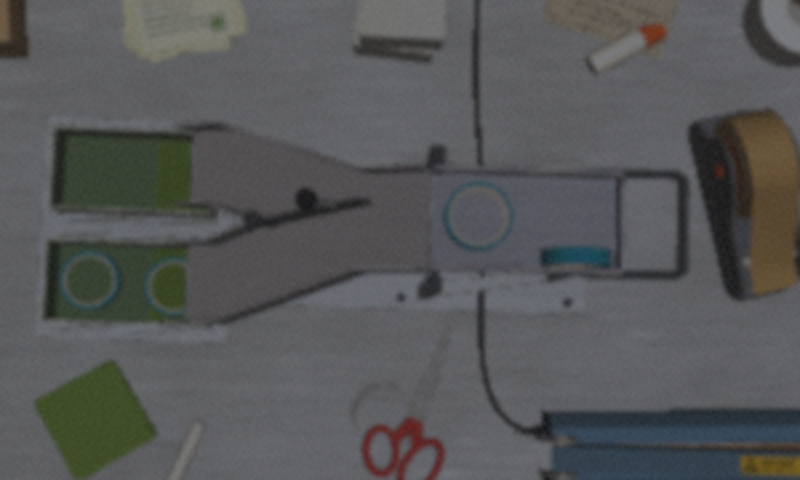

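```bash
ls pics
```

```text
scene0.png
scene0z.png
top0.png
top0z.png
```

Scene/top show: the empty box is at chute +x (far from the robot), and the full box is on the near side. The knob is at top (245,205), scene (256,170), the bar middle at top (387,214), and the standing roll is against the near wall. The flap must go negative (tip to −x, towards the robot).

```bash
python3 - <<'E'
from h import *
P={'knob':([256,170],[244.7,204.6]),'bar':([361,229.5],[387,214]),'pivot':([244,196],[233,213]),'hinge':([284,197],[291.5,213]),
'r2':([320.5,213.5],[346,226.5]),'r1':([300,198.5],[309.5,211])}
X={}
for k,(s,t) in P.items():
    X[k],r=tri([ray('scene',s),ray('top',t)]); print(k,X[k].round(4),np.round(r,4))
for z,l in((.224,'bar'),):
    b=atz('top',P['bar'][1],.224); h=atz('top',P['hinge'][1],.202);print(b,h)
# bar ends
for p in ([386,195],[387,233]): print('barend',atz('top',p,.224))
p=atz('top',[233,213],.125);print(p); d=p-b;print('yaw',np.arctan2(-d[0],d[1]))
print(proj('top',[.251,.5725,.248]))
E
```

```text
knob [0.543  0.209  0.2194] [0.0002 0.0002]
bar [ 0.516  -0.1191  0.2258] [0.004 0.004]
pivot [0.5312 0.245  0.1237] [0.0017 0.0017]
hinge [0.5241 0.0996 0.1974] [0.0009 0.0009]
r2 [ 0.4903 -0.0255  0.2348] [0.0016 0.0016]
r1 [0.5284 0.0567 0.2116] [0.0008 0.0008]
[ 0.51859755 -0.12296744  0.224     ] [0.52424321 0.09923867 0.202     ]
barend [ 0.56336677 -0.1219312   0.224     ]
barend [ 0.47418231 -0.12165167  0.224     ]
[0.53237165 0.24372202 0.125     ]
yaw -0.03754575980699877
[[ 77.54935278 336.6531279 ]]
```

play_rows([
  {"z": 5,"grip": 5},
  {"z": 10,"grip": 5},
  {"x": 4,"y": -3,"z": 11,"roll": -0.12,"grip": 5},
  {"x": 8,"y": -6,"z": 11,"roll": -0.26,"grip": 5},
  {"x": 11,"y": -10,"z": 11,"roll": -0.4,"grip": 5},
  {"x": 14,"y": -14,"z": 11,"roll": -0.54,"grip": 5},
  {"x": 17,"y": -18,"z": 11,"roll": -0.68,"grip": 5},
  {"x": 20,"y": -22,"z": 11,"roll": -0.82,"grip": 5},
  {"x": 23,"y": -26,"z": 11,"roll": -0.96,"grip": 5},
  {"x": 26,"y": -30,"z": 11,"roll": -1.1,"grip": 5},
  {"x": 28,"y": -33,"z": 9,"roll": -1.19,"grip": 5},
  {"x": 29.2,"y": -36.3,"z": 7,"roll": -1.19,"grip": 5},
  {"x": 29.2,"y": -36.3,"z": 6,"roll": -1.19,"grip": 5},
  {"x": 29.2,"y": -36.3,"z": 6,"roll": -1.19,"grip": 5},
  {"x": 29.2,"y": -36.3,"z": 6,"roll": -1.19,"grip": 5},
])

```text
invalid input at $.rows[0]: expected keys grip, x, y, z, roll
```

```bash
python3 - <<'E'
from h import *
save('wrist','w1'); s=manip.sense(); print(s['t'],s['tcp_pos'],s['tool_rot'],s['force'],s['finger_gap'])
r=landmark_of('flap_knob','wrist'); print(r[:2]); 
for z in(.2205,):
  print(atz('wrist',r[0]['point'],z))
E
```

```text
1.75 [0.25069005 0.57251516 0.24831799] [2.04918840e-01 9.78778968e-01 1.09648870e-05 2.67132893e-06] [0.1106751  0.17149163 0.03886656] 0.9986104735665688
[]Traceback (most recent call last):
  File "<stdin>", line 5, in <module>
IndexError: list index out of range
```

View pics/w1.png

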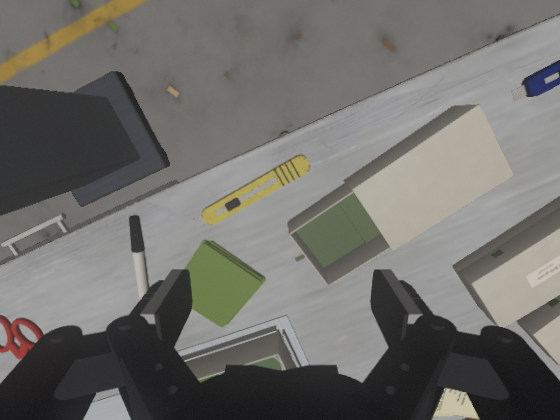

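All keys are required in each row.

play_rows([
  {"x": 0,"y": 0,"z": 5,"roll": 0,"grip": 5},
  {"x": 0,"y": 0,"z": 10,"roll": 0,"grip": 5},
  {"x": 4,"y": -3,"z": 11,"roll": -0.12,"grip": 5},
  {"x": 8,"y": -6,"z": 11,"roll": -0.26,"grip": 5},
  {"x": 11,"y": -10,"z": 11,"roll": -0.4,"grip": 5},
  {"x": 14,"y": -14,"z": 11,"roll": -0.54,"grip": 5},
  {"x": 17,"y": -18,"z": 11,"roll": -0.68,"grip": 5},
  {"x": 20,"y": -22,"z": 11,"roll": -0.82,"grip": 5},
  {"x": 23,"y": -26,"z": 11,"roll": -0.96,"grip": 5},
  {"x": 26,"y": -30,"z": 11,"roll": -1.1,"grip": 5},
  {"x": 28,"y": -33,"z": 9,"roll": -1.19,"grip": 5},
  {"x": 29.2,"y": -36.3,"z": 7,"roll": -1.19,"grip": 5},
  {"x": 29.2,"y": -36.3,"z": 6,"roll": -1.19,"grip": 5},
  {"x": 29.2,"y": -36.3,"z": 6,"roll": -1.19,"grip": 5},
  {"x": 29.2,"y": -36.3,"z": 6,"roll": -1.19,"grip": 5},
])

```text
t: 3.3
tcp_pos: [0.5425, 0.2103, 0.3086]
tool_rot: [0.718, 0.696, 0.0, -0.0]
force: [0.4, -0.4, -0.1]
finger_gap: 0.587
```

```bash
python3 - <<'E'
from h import *
save('wrist','w2'); s=manip.sense(); print(s['t'],s['tcp_pos'],s['tool_rot'],s['force'],s['finger_gap'])
r=landmark_of('flap_knob','wrist'); print(r[:2]); 
for x in r[:2]: print(atz('wrist',x['point'],.2205))
E
```

```text
3.35 [0.54262885 0.21067042 0.30913199] [7.17822896e-01 6.96225397e-01 6.69101203e-04 1.99179998e-04] [-0.06283064  0.75129529 -0.08466572] 0.587636171193691
[{'point': [283.9, 223.9], 'score': 0.72}]
[0.54476711 0.21258893 0.2205    ]
```

View pics/w2.png

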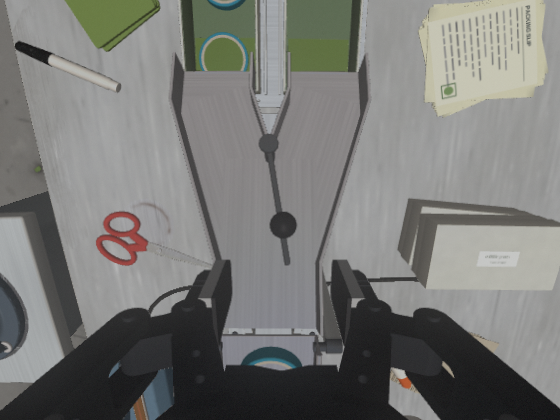

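Wrist view: the knob is at (284,224), between the jaws' line, flap slightly to +x. I'll lower over it and push to −x.

play_rows([
  {"x": 0,"y": 0.2,"z": -4,"roll": 0,"grip": 5},
  {"x": 0,"y": 0.2,"z": -8,"roll": 0,"grip": 5},
  {"x": 0,"y": 0.2,"z": -8.5,"roll": 0,"grip": 5},
  {"x": 0,"y": 0.2,"z": -8.5,"roll": 0,"grip": 5},
  {"x": -1.5,"y": 0.2,"z": -8.5,"roll": 0,"grip": 5},
  {"x": -2.5,"y": 0.2,"z": -8.5,"roll": 0,"grip": 5},
  {"x": -3.5,"y": 0.2,"z": -8.5,"roll": 0,"grip": 5},
  {"x": -4.5,"y": 0.2,"z": -8.5,"roll": 0,"grip": 5},
  {"x": -5.2,"y": 0.2,"z": -8.5,"roll": 0,"grip": 5},
  {"x": -5.2,"y": 0.2,"z": -8.5,"roll": 0,"grip": 5},
])

```text
t: 4.4
tcp_pos: [0.4892, 0.2129, 0.2246]
tool_rot: [0.718, 0.697, 0.0, 0.0]
force: [-0.3, -0.0, 0.1]
finger_gap: 0.583
```

```bash
python3 - <<'E'
from h import *
save('wrist','w3'); s=manip.sense(); print(s['t'],s['tcp_pos'],s['force'],s['finger_gap'])
r=landmark_of('flap_knob','wrist'); print(r[:2]); 
for x in r[:1]: print(atz('wrist',x['point'],.2205))
r=landmark_of('flap_pivot','wrist'); print(r[:1]); 
for x in r[:1]: print(atz('wrist',x['point'],.1235))
E
```

```text
4.45 [0.48984709 0.21281592 0.22448353] [-0.84956586 -0.58929735  0.48814326] 0.5813591309660197
[{'point': [313.6, 271.8], 'score': 0.64}]
[0.50534629 0.22014955 0.2205    ]
[{'point': [334.5, 171.0], 'score': 0.9}]
[0.53078057 0.25011927 0.1235    ]
```

View pics/w3.png

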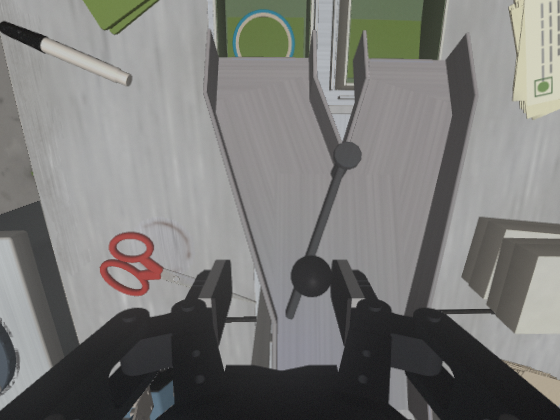

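The flap is following; its tip (290,315) is near the left wall (273,320). I'll push the remainder slowly.

play_rows([
  {"x": -0.4,"y": 0,"z": 0,"roll": 0,"grip": 5},
  {"x": -0.7,"y": 0,"z": 0,"roll": 0,"grip": 5},
  {"x": -0.8,"y": 0,"z": 0,"roll": 0,"grip": 5},
  {"x": -0.8,"y": 0,"z": 0,"roll": 0,"grip": 5},
])

```text
t: 4.95
tcp_pos: [0.4836, 0.2128, 0.2243]
tool_rot: [0.718, 0.696, 0.002, 0.001]
force: [4.2, 0.8, -3.3]
finger_gap: 0.583
```

```bash
python3 - <<'E'
from h import *
save('wrist','w4'); s=manip.sense(); print(s['t'],s['tcp_pos'],s['force'],s['finger_gap'])
r=landmark_of('flap_knob','wrist'); print(r[:1]); 
for x in r[:1]: print(atz('wrist',x['point'],.2205))
E
```

```text
5.0 [0.48362346 0.21279862 0.22433045] [ 4.38104664  1.65355651 -3.0047874 ] 0.5892053999406502
[{'point': [310.7, 269.8], 'score': 0.85}]
[0.4972732  0.22124277 0.2205    ]
```

View pics/w4.png

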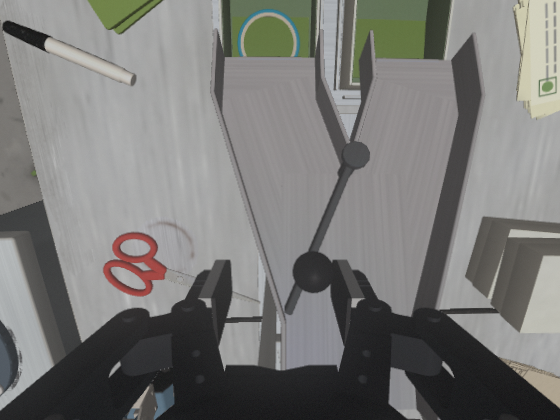

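Contact force 4 N and the tip meets the wall: stop nearly/fully reached. I'll press 2 mm more, back off, retreat, then go to the standing roll's outer side with the fingers shut.

play_rows([
  {"x": -0.3,"y": 0,"z": 0,"roll": 0,"grip": 5},
  {"x": -0.3,"y": 0,"z": 0,"roll": 0,"grip": 5},
  {"x": 0.8,"y": 0.2,"z": 0,"roll": 0,"grip": 5},
  {"x": 1.3,"y": 0.3,"z": 0,"roll": 0,"grip": 5},
  {"x": 1.3,"y": 0.3,"z": 4,"roll": 0,"grip": 5},
  {"x": 1.3,"y": 0.3,"z": 8,"roll": 0,"grip": 5},
  {"x": 0,"y": -2,"z": 11,"roll": -0.1,"grip": 0},
  {"x": -1,"y": -4,"z": 11,"roll": -0.24,"grip": 0},
  {"x": -2,"y": -6,"z": 11,"roll": -0.38,"grip": 0},
  {"x": -2.5,"y": -8,"z": 11,"roll": -0.52,"grip": 0},
  {"x": -3,"y": -10,"z": 11,"roll": -0.66,"grip": 0},
  {"x": -3.5,"y": -12,"z": 11,"roll": -0.8,"grip": 0},
  {"x": -4,"y": -14,"z": 11,"roll": -0.94,"grip": 0},
  {"x": -4,"y": -16,"z": 11,"roll": -1.08,"grip": 0},
  {"x": -4,"y": -18,"z": 11,"roll": -1.22,"grip": 0},
  {"x": -4,"y": -20,"z": 11,"roll": -1.36,"grip": 0},
  {"x": -4,"y": -22,"z": 11,"roll": -1.5,"grip": 0},
  {"x": -4,"y": -23.8,"z": 10,"roll": -1.57,"grip": 0},
  {"x": -4,"y": -23.8,"z": 9,"roll": -1.57,"grip": 0},
  {"x": -4,"y": -23.8,"z": 9,"roll": -1.57,"grip": 0},
])

```text
t: 7.05
tcp_pos: [0.442, -0.0246, 0.3129]
tool_rot: [1.0, -0.015, -0.002, 0.001]
force: [-0.7, -0.3, 0.9]
finger_gap: -0.002
```

```bash
python3 - <<'E'
from h import *
for c in ('wrist','top','scene'): save(c,c+'5')
s=manip.sense(); print(s['t'],s['tcp_pos'],s['force'],s['finger_gap'],s['q'][5])
r=[search_frame('roll_2',c)[:2] for c in('wrist','top')]; print(r)
i=np.vstack([cv2.imread('pics/wrist5.png')[:300],cv2.imread('pics/top5.png')[130:290,:]])
cv2.imwrite('pics/c5.png',i)
cv2.imwrite('pics/s5.png',cv2.resize(cv2.imread('pics/scene5.png')[120:300,160:400],None,fx=3.3,fy=3.3))
E
```

```text
7.2 [ 0.44339389 -0.0243829   0.31437075] [-0.678099    0.16712132  0.55531851] -0.0006250544526587097 1.2939317003752508
[[{'point': [131.6, 93.4], 'score': 0.89}, {'point': [273.9, 166.1], 'score': 0.72}], [{'point': [338.3, 224.3], 'score': 0.7}, {'point': [317.9, 208.9], 'score': 0.51}]]
```

View pics/c5.png

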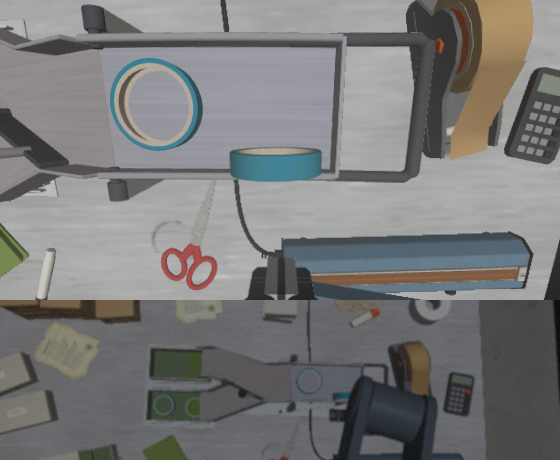

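View pics/s5.png

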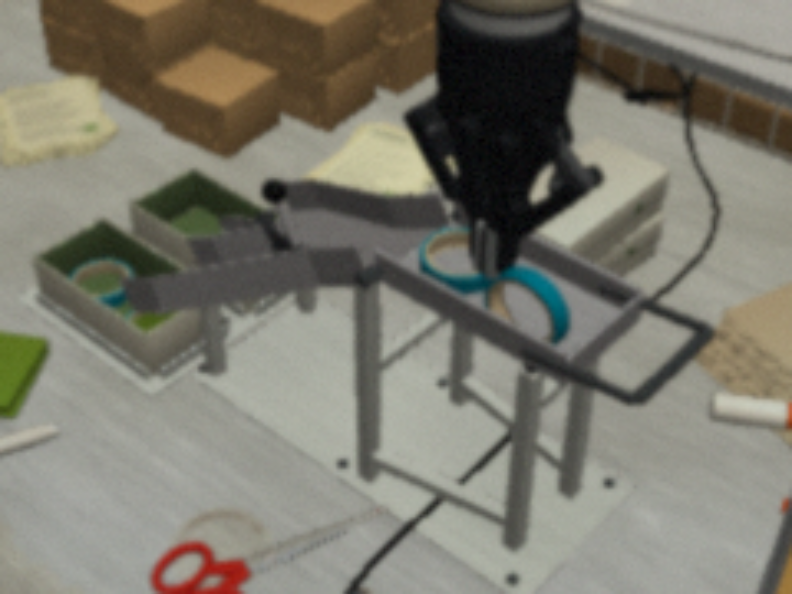

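The flap lies against the −x wall. The fingers (col 281) line up with the standing roll (col 276). I'll lower and push it over.

play_rows([
  {"x": 0,"y": 0,"z": -2.5,"roll": 0,"grip": 0},
  {"x": 0,"y": 0,"z": -4.6,"roll": 0,"grip": 0},
  {"x": 0,"y": 0,"z": -4.6,"roll": 0,"grip": 0},
  {"x": 1.5,"y": 0,"z": -4.6,"roll": 0,"grip": 0},
  {"x": 2.5,"y": 0,"z": -4.6,"roll": 0,"grip": 0},
  {"x": 3.2,"y": 0,"z": -4.6,"roll": 0,"grip": 0},
  {"x": 3.8,"y": 0,"z": -4.6,"roll": 0,"grip": 0},
  {"x": 4.4,"y": 0,"z": -4.6,"roll": 0,"grip": 0},
  {"x": 5,"y": 0,"z": -4.6,"roll": 0,"grip": 0},
  {"x": 5.5,"y": 0,"z": -4.6,"roll": 0,"grip": 0},
  {"x": 5.8,"y": 0,"z": -4.6,"roll": 0,"grip": 0},
  {"x": 5.8,"y": 0,"z": -4.6,"roll": 0,"grip": 0},
  {"x": 5.8,"y": 0,"z": -4.6,"roll": 0,"grip": 0},
])

```text
t: 8.6
tcp_pos: [0.5014, -0.0245, 0.2685]
tool_rot: [1.0, -0.014, 0.0, 0.002]
force: [-0.1, 0.7, -0.2]
finger_gap: 0.001
```

```bash
python3 - <<'E'
from h import *
save('wrist','w6')
s=manip.sense(); print(s['t'],s['tcp_pos'],s['force'],s['finger_gap'],s['q'][5])
r=landmark_of('tray_bar','wrist')[:2]; print(r,[atz('wrist',x['point'],.224) for x in r])
E
```

```text
8.65 [ 0.50138901 -0.0244702   0.26859918] [ 0.25134299  0.64048533 -0.74355517] -0.0012880706717032164 1.3302312080589112
[{'point': [435.9, 216.3], 'score': 0.56}] [array([ 0.52024181, -0.11497963,  0.224     ])]
```

View pics/w6.png

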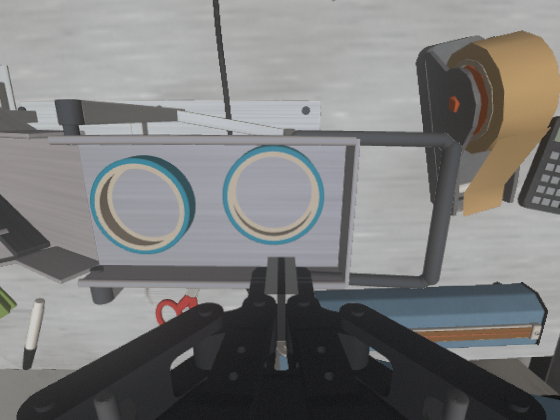

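Both rolls lie flat on the tray, at (140,205) and (273,195). Now I move over the bar with jaws along y, open.

play_rows([
  {"x": 0,"y": 0,"z": 4,"roll": 0,"grip": 0},
  {"x": 0,"y": 0,"z": 5,"roll": 0,"grip": 3},
  {"x": 0.8,"y": -4,"z": 5,"roll": 0,"grip": 4},
  {"x": 1.7,"y": -8,"z": 5,"roll": 0,"grip": 4},
  {"x": 1.7,"y": -9.5,"z": 5,"roll": 0,"grip": 4},
  {"x": 1.7,"y": -9.5,"z": 5,"roll": 0,"grip": 4},
  {"x": 1.7,"y": -9.5,"z": 5,"roll": 0,"grip": 4},
])

```text
t: 9.4
tcp_pos: [0.5176, -0.1187, 0.3182]
tool_rot: [1.0, -0.014, -0.0, 0.001]
force: [0.6, 1.5, 0.3]
finger_gap: 0.468
```

```bash
python3 - <<'E'
from h import *
save('wrist','w7')
s=manip.sense(); print(s['t'],s['tcp_pos'],s['force'],s['finger_gap'])
r=landmark_of('tray_bar','wrist')[:2]; print(r,[atz('wrist',x['point'],.224) for x in r])
i=cv2.imread('pics/w7.png'); p=proj('wrist',[[.518,-.119,.224],[.518,-.123,.224]]); print(p)
E
```

```text
9.45 [ 0.51763246 -0.11822509  0.3182345 ] [-0.07677184  0.33040758 -0.3244082 ] 0.46950742762510256
[{'point': [283.0, 220.6], 'score': 0.86}] [array([ 0.51989255, -0.11993029,  0.224     ])]
[[281.81631812 223.03815484]
 [287.17730168 222.89769189]]
```

View pics/w7.png

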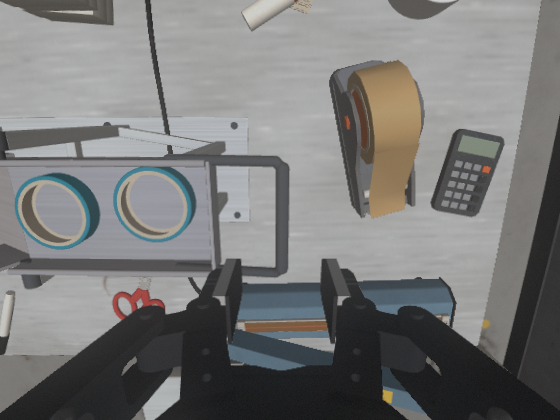

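play_rows([
  {"x": 0.1,"y": -0.15,"z": -4.5,"roll": 0,"grip": 4},
  {"x": 0.1,"y": -0.15,"z": -8.5,"roll": 0,"grip": 4},
  {"x": 0.1,"y": -0.15,"z": -9.6,"roll": 0,"grip": 4},
  {"x": 0.1,"y": -0.15,"z": -9.6,"roll": 0,"grip": 4},
  {"x": 0.1,"y": -0.15,"z": -9.6,"roll": 0,"grip": 2},
  {"x": 0.1,"y": -0.15,"z": -9.6,"roll": 0,"grip": 0.6},
  {"x": 0.1,"y": -0.15,"z": -9.6,"roll": 0,"grip": 0.6},
  {"x": 0.1,"y": -0.15,"z": -9.6,"roll": 0,"grip": 0.6},
  {"x": 0.1,"y": -0.15,"z": -9.6,"roll": 0,"grip": 0.6},
  {"x": 0.1,"y": -0.15,"z": -9.6,"roll": 0,"grip": 0.6},
], grip_force=40)

```text
t: 10.5
tcp_pos: [0.5201, -0.1196, 0.2244]
tool_rot: [1.0, -0.014, 0.002, 0.001]
force: [1.0, 1.4, 6.7]
finger_gap: 0.099
```

```bash
python3 - <<'E'
from h import *
s=manip.sense(); print(s['t'],s['tcp_pos'],s['force'],s['ft_torque'],s['finger_gap'])
r=.2211
for th in (.1,.2,.3,.4,.5,.6,.65,.7): print(th, (22-0,)[0] and round((.22-r*np.cos(.0997+th))*100,2), round((r*np.sin(.0997+th)-.022)*100,2))
E
```

```text
10.5 [ 0.52012032 -0.11959348  0.2243967 ] [1.04216201 1.4434949  6.7374998 ] [ 0.42036098 -0.09467545 -0.03777581] 0.09877697297142041
0.1 0.33 2.19
0.2 0.88 4.33
0.3 1.63 6.4
0.4 2.59 8.39
0.5 3.75 10.28
0.6 5.09 12.04
0.65 5.82 12.87
0.7 6.59 13.66
```

Gripped (opening ≈ bar). Now I lift along the arc to 0.65 rad and hold.

play_rows([
  {"x": 0,"y": 0.12,"z": 1.1,"roll": 0,"grip": 0.6},
  {"x": 0,"y": 0.33,"z": 2.2,"roll": 0,"grip": 0.6},
  {"x": 0,"y": 0.58,"z": 3.3,"roll": 0,"grip": 0.6},
  {"x": 0,"y": 0.88,"z": 4.3,"roll": 0,"grip": 0.6},
  {"x": 0.05,"y": 1.23,"z": 5.4,"roll": 0,"grip": 0.6},
  {"x": 0.05,"y": 1.63,"z": 6.4,"roll": 0,"grip": 0.6},
  {"x": 0.05,"y": 2.1,"z": 7.4,"roll": 0,"grip": 0.6},
  {"x": 0.1,"y": 2.6,"z": 8.4,"roll": 0,"grip": 0.6},
  {"x": 0.1,"y": 3.15,"z": 9.35,"roll": 0,"grip": 0.6},
  {"x": 0.1,"y": 3.75,"z": 10.3,"roll": 0,"grip": 0.6},
  {"x": 0.15,"y": 4.4,"z": 11.2,"roll": 0,"grip": 0.6},
  {"x": 0.2,"y": 5.1,"z": 12.0,"roll": 0,"grip": 0.6},
  {"x": 0.2,"y": 5.8,"z": 12.85,"roll": 0,"grip": 0.6},
  {"x": 0.2,"y": 5.8,"z": 12.85,"roll": 0,"grip": 0.6},
  {"x": 0.2,"y": 5.8,"z": 12.85,"roll": 0,"grip": 0.6},
  {"x": 0.2,"y": 5.8,"z": 12.85,"roll": 0,"grip": 0.6},
  {"x": 0.2,"y": 5.8,"z": 12.85,"roll": 0,"grip": 0.6},
  {"x": 0.2,"y": 5.8,"z": 12.85,"roll": 0,"grip": 0.6},
])

```text
t: 12.3
tcp_pos: [0.5222, -0.063, 0.3541]
tool_rot: [1.0, -0.014, 0.002, 0.003]
force: [-0.9, -6.2, 4.4]
finger_gap: 0.099
```

```bash
python3 - <<'E'
from h import *
s=manip.sense(); print(s['t'],s['tcp_pos'],s['force'],s['finger_gap'])
for c in ('top','scene'): save(c,c+'8')
a=cv2.resize(cv2.imread('pics/scene8.png')[120:270,160:400],None,fx=2.5,fy=2.5);b=cv2.resize(cv2.imread('pics/top8.png')[150:260,130:370],None,fx=2.5,fy=2.5)
cv2.imwrite('pics/c8.png',np.vstack([a,b])[:600])
E
```

```text
12.3 [ 0.52216557 -0.06299355  0.35407157] [-0.88178195 -6.19934613  4.39107906] 0.09887007998006866
```

View pics/c8.png

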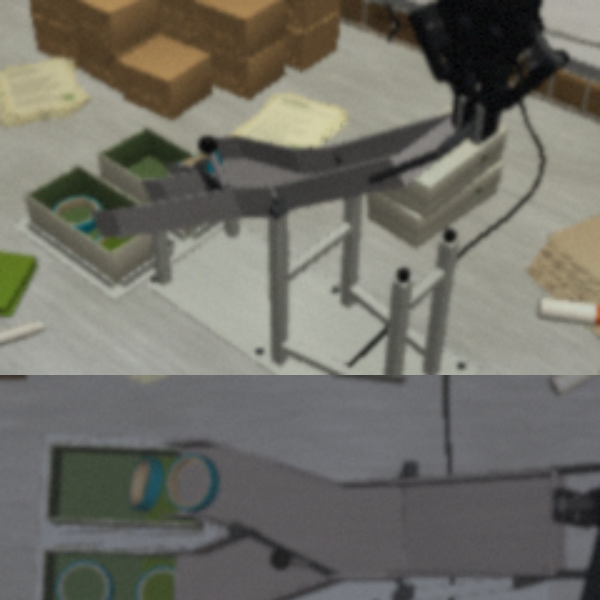

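Tray empty; one roll is dropping into the box and the other is near the lip. I hold and look again.

play_rows([
  {"x": 0,"y": 0,"z": 0,"roll": 0,"grip": 0.6},
  {"x": 0,"y": 0,"z": 0,"roll": 0,"grip": 0.6},
  {"x": 0,"y": 0,"z": 0,"roll": 0,"grip": 0.6},
  {"x": 0,"y": 0,"z": 0,"roll": 0,"grip": 0.6},
  {"x": 0,"y": 0,"z": 0,"roll": 0,"grip": 0.6},
  {"x": 0,"y": 0,"z": 0,"roll": 0,"grip": 0.6},
])

```text
t: 13.0
tcp_pos: [0.5221, -0.063, 0.3541]
tool_rot: [1.0, -0.014, 0.002, 0.003]
force: [1.4, -3.7, 1.0]
finger_gap: 0.099
```

```bash
python3 - <<'E'
from h import *
for c in ('top','scene'): save(c,c+'9')
a=cv2.resize(cv2.imread('pics/scene9.png')[120:270,160:400],None,fx=2.5,fy=2.5);b=cv2.resize(cv2.imread('pics/top9.png')[150:260,130:370],None,fx=2.5,fy=2.5)
cv2.imwrite('pics/c9.png',np.vstack([a,b])[:600])
E
```

```text
(no output)
```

View pics/c9.png

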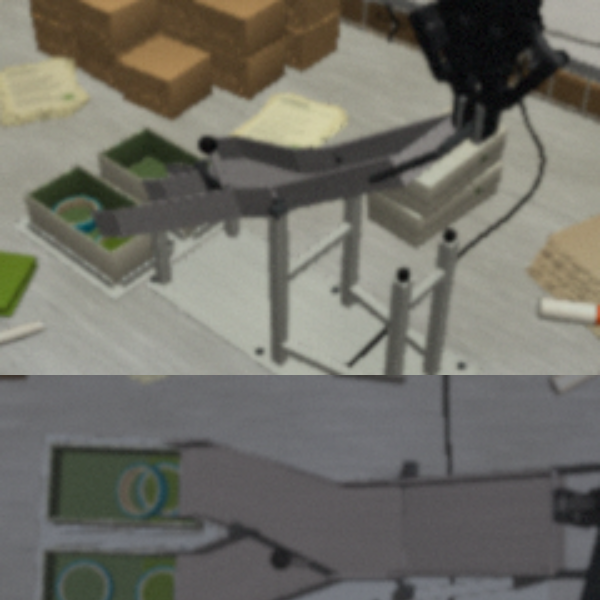

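Both rolls are in the (formerly) empty box (top view at (140,490) and (170,490)). Now I lower along the same arc.

play_rows([
  {"x": 0,"y": -0.7,"z": -0.85,"roll": 0,"grip": 0.6},
  {"x": -0.05,"y": -1.4,"z": -1.65,"roll": 0,"grip": 0.6},
  {"x": -0.1,"y": -2.05,"z": -2.55,"roll": 0,"grip": 0.6},
  {"x": -0.1,"y": -2.65,"z": -3.5,"roll": 0,"grip": 0.6},
  {"x": -0.1,"y": -3.2,"z": -4.45,"roll": 0,"grip": 0.6},
  {"x": -0.15,"y": -3.7,"z": -5.45,"roll": 0,"grip": 0.6},
  {"x": -0.15,"y": -4.17,"z": -6.45,"roll": 0,"grip": 0.6},
  {"x": -0.15,"y": -4.57,"z": -7.45,"roll": 0,"grip": 0.6},
  {"x": -0.2,"y": -4.92,"z": -8.55,"roll": 0,"grip": 0.6},
  {"x": -0.2,"y": -5.22,"z": -9.55,"roll": 0,"grip": 0.6},
  {"x": -0.2,"y": -5.47,"z": -10.65,"roll": 0,"grip": 0.6},
  {"x": -0.2,"y": -5.6,"z": -11.75,"roll": 0,"grip": 0.6},
  {"x": -0.2,"y": -5.68,"z": -12.4,"roll": 0,"grip": 0.6},
  {"x": -0.2,"y": -5.68,"z": -12.8,"roll": 0,"grip": 0.6},
  {"x": -0.2,"y": -5.68,"z": -12.9,"roll": 0,"grip": 0.6},
  {"x": -0.2,"y": -5.68,"z": -12.9,"roll": 0,"grip": 0.6},
])

```text
t: 14.7
tcp_pos: [0.5202, -0.1195, 0.2285]
tool_rot: [1.0, -0.013, 0.003, 0.004]
force: [-3.7, 5.6, 20.6]
finger_gap: 0.097
```

The tray is on its rests (force upward). Release and retreat up.

play_rows([
  {"x": 0,"y": 0,"z": 0,"roll": 0,"grip": 2},
  {"x": 0,"y": 0,"z": 0,"roll": 0,"grip": 4},
  {"x": 0,"y": 0,"z": 0,"roll": 0,"grip": 4},
  {"x": 0,"y": 0,"z": 0,"roll": 0,"grip": 4},
  {"x": 0,"y": 0,"z": 4,"roll": 0,"grip": 4},
  {"x": 0,"y": 0,"z": 8,"roll": 0,"grip": 4},
  {"x": 0,"y": -2,"z": 12,"roll": 0,"grip": 4},
  {"x": -6,"y": -6,"z": 13,"roll": 0,"grip": 4},
  {"x": -9,"y": -10,"z": 13,"roll": 0,"grip": 4},
  {"x": -9,"y": -10,"z": 13,"roll": 0,"grip": 4},
  {"x": -9,"y": -10,"z": 13,"roll": 0,"grip": 4},
])

```text
t: 15.8
tcp_pos: [0.4283, -0.2216, 0.3584]
tool_rot: [1.0, -0.016, 0.002, 0.004]
force: [-0.0, 0.7, 0.0]
finger_gap: 0.468
```

```bash
python3 - <<'E'
from h import *
s=manip.sense(); print(s['t'],s['tcp_pos'],s['force'],s['finger_gap'])
for c in ('top','scene'): save(c,c+'10')
a=cv2.resize(cv2.imread('pics/scene10.png')[120:270,160:400],None,fx=2.2,fy=2.2);b=cv2.resize(cv2.imread('pics/top10.png')[150:270,130:430],None,fx=2.2,fy=2.2)
cv2.imwrite('pics/c10.png',np.vstack([cv2.copyMakeBorder(a,0,0,0,b.shape[1]-a.shape[1],0),b])[:600])
for l in('tray_bar',): print([ (c,landmark_of(l,c)[:1]) for c in('top','scene')])
E
```

```text
15.8 [ 0.42830269 -0.2215511   0.35835975] [-0.0089186   0.7035679   0.00297456] 0.4682560371107754
[('top', [{'point': [197.1, 241.4], 'score': 0.43}]), ('scene', [{'point': [358.6, 227.0], 'score': 0.84}])]
```

View pics/c10.png

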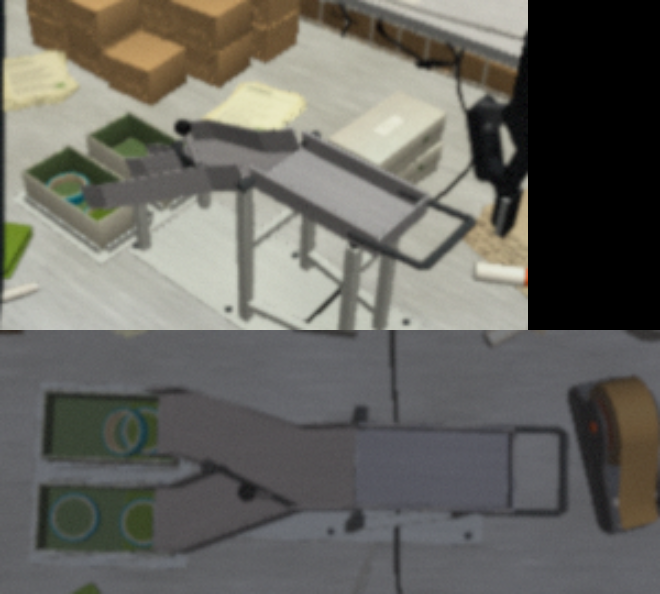

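The tray is level and empty, the flap is over, two rolls are in each box, and the gripper is clear. Handing in.

```bash
python3 -c "
from station import *
print(sign_off())"
```

```text
the job is handed in; nothing more can be done
None
```

The job is done and handed in at about 16 s of the 54 s allowed. I swung the flap to the −x wall, tipped the standing roll flat, and lifted the tray by its bar to about 0.65 rad. Both rolls slid into the empty box, and I lowered the tray and let go.

- **Last pictures:** the tray is empty and level, with the bar corner at the same pixel as at the start (within one pixel). The flap lies on the −x wall, and the second box holds both rolls, one overlapping the other. The full box looks unchanged, and the gripper is clear, with under 1 N on the wrist.
- **Bar slip:** the bar slid about 4 mm in the pads during lowering. The measured force was about 21 N upward once the tray sat on its rests, before I released it.
- **Check that disagreed:** in the last top view the network put the bar at a clearly wrong spot with a low score (0.43), so I judged the bar from the pictures instead.

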